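Lower the chocolate dome on the ratchet display lift

TASK

Lower the raised display tray with the chocolate dome on it: take hold of the red knob at the end of the lift's crank, pull it straight out of the sloping panel to lift the ratchet pawl, and let the crank come back slowly under the load - take three seconds or more, never let it run - all the way to its stop. Then let the pawl drop fully home in the last notch and let go. Keep the dome on the tray and leave the other things on the table and on the lift's upper shelf where they are.

Things in the scene. Friction and masses are not known exactly. Their poses are not given: they have to be found in the camera images.
- crank_pivot (a point): where the crank's axis meets the white sloping panel (198 mm up the slope x 170 mm) of the display lift, a fixed stand that may be turned. Axes: x up the slope away from the robot, y level to the left, z out of the panel, along the crank's axis, leaning 35 deg from vertical towards the robot. From axis to knob 65 mm; top of the arm 18 mm above the panel, hub cap 27 mm.
- shelf_edge (a point): middle of the lower front edge of the fixed wooden shelf that hangs over the crank, 180 mm higher than the pivot and 85 mm nearer the robot; the shelf is 170 mm wide (y), 180 mm deep (x goes to its back) and 12 mm thick. An upright tool at the knob would run into it; one leaning along the panel's z, 35 deg from vertical, clears it.
- pawl_knob (a point): middle of the red cylindrical knob, 24 mm in diameter and 41 mm long, at the end of the crank; z out of the panel along the knob, x and y turn with the crank. With the pawl down it lies 44 mm out from the panel, and the knob reaches from 22 to 63 mm out. The knob spins freely about its own axis, so the hand need not turn with the crank. Pulled along z it lifts the pawl.
- pawl (a joint): lift of the pawl along the panel's z, in m: 0 fully home, at most 0.018. The saw teeth are 7 mm high, the pin clears them from 0.006 up, so hold it at 0.010 to 0.015 while turning. Its spring pushes it home with 3 N when down and 5 N at 0.012.
- crank (a joint): crank angle a, rad: 0 tray raised, 1.40 at the stop. Grows clockwise seen looking onto the panel: the knob goes from the right past the point nearest the robot to the left, at x = -0.065 cos(a-0.7), y = 0.065 sin(a-0.7) in crank_pivot's axes. The load pulls it that way with about 5 N at the knob; let go with the pawl up it runs at 2 rad/s. Notches 0.2 rad apart, the last at the stop.
- tray_floor (a point): centre of the floor of the round aluminium tray (124 mm across, rim 6 mm above the floor), left of the crank, on a mast behind it; it comes straight down 70 mm per rad of crank, 98 mm in all
- dome_base (a point): centre of the underside of the loose milk-chocolate dome with pale drizzle, 106 mm across and 46 mm high, that stands on the tray; z up
- cocoa_tin: round green tin with a cream lid, 64 mm across and 64 mm high, standing loose on the shelf above the crank; origin at the centre of its underside; leave it alone
- tongs: steel sweet tongs lying on the table, 137 mm long; leave them alone
- sweet_pack: flat yellow pack of wafers, 46 x 96 x 22 mm, on the table; leave it alone
- ribbon_spool_1: spool of red ribbon, 53 mm across, 22 mm high, on the table; leave it alone

How it is judged:
By the outcome, as a careful person would: the job done as asked, in the order asked, and still so for the second after the job is handed in, with the robot touching nothing.
It also fails if it takes over 42 s, if anything falls off the work surface, if the arm or the gripper's body presses on something with over 40 N, if the wrist force passes 120 N, or if a joint passes its speed limit or range.

ROBOT

A 6-joint arm with a two-finger parallel gripper is mounted at the origin on a cart in front of the work surface, level with it; the furniture and walls round the work are solid. World frame = base frame: x ahead of the robot, y to its left, z up, the work surface at z = 0. Lengths are in m, angles in rad, forces in N, time in s.
With the tool pointing down it reaches from about 0.35 to 0.975 m from the base axis. Payload 4.9 kg.
Tool frame: the origin (TCP) lies between the finger pads; the fingertips stand 22 mm ahead of it and the grasp point (between the pads) lies 3 mm ahead of it; z points along the fingers, y is the line along which they close (so a half turn about z gives the same grasp; the last joint's range is limited). The gripper opens to 85 mm and grips with 20 to 120 N. Pads are 22 mm wide; open, the fingers measure 114 mm over their backs; the gripper's body (76 mm by 85 mm) begins 54 mm behind the grasp point. The pads swing forward as they close: fully open they stand 13 mm farther back than shut.
Start: joints at [-0.119, 0.053, 1.613, -0, 1.476, -0.119], TCP at [0.625, 0, 0.253] pointing down, gripper open.
Joint ranges: [-3.01, 3.01], [-1.01, 2.22], [0.06, 2.58], [-1.02, 4.17], [0.09, 2.62], [-3.14, 3.14]. Speed limits (rad/s): [2.57, 2.57, 3.14, 3.14, 3.14, 3.14].

INTERFACE

Orientations are given as a unit quaternion [w, x, y, z].
In Python, from plant import state, grab_frame, get_calibration, job_done, recognise, regions_of gives the robot as it stands.
- The arm moves only by the tool apply_moves, never from a script. Its argument "targets" is a list of rows, each an object with "translation": the shift along the tool's x, y, z normalised to -1 to 1, where 1 is 100 mm, a list of three; "twist": the turn about the tool's z normalised to -1 to 1, where 1 is 0.1 rad; "hand": the opening, from 0 (shut) to 1 (fully open). A call has 1 to 8 rows; each row shifts and turns the commanded pose from where the row before left it, along the tool's axes as they then stand; what a row does not reach is not made up. A row lasts 1/10 s, in which the tool goes at most 50 mm and 8.59 degrees, less where a joint would pass 70% of its speed; a pose out of reach is approached as far as the arm can. A call with a number of a shift or a turn outside -1 to 1 is refused whole. A call with a gripper value outside its range is refused whole. The fingers move at their own pace and stop on an object; the grip force is fixed at half the most. Time passes only in rows, so rows that do not move let the fingers close. It gives the time, the measured TCP pose, the force, the opening and the grip force at its end, in the units of the state.
- state(): the state, without advancing time (a new reading comes with each control period).
- grab_frame(name): name is "scene" or "side" or "wrist"; returns the picture (384x512x3 uint8, red, green, blue); there is no depth.
- get_calibration(name): a dict with "camera_matrix" (3x3 intrinsics, pixels), "pose" (4x4, takes a point from camera to world coordinates). Camera axes: x right, y up, looking along -z (the intrinsics and any distortion apply to the point x, -y, -z); pixel columns grow to the right and rows downward; lengths in m; the calibration is good to about 2 mm. The wrist camera is an equidistant fisheye: a pixel r from the principal point sees the ray r / f radians off the axis. A picture is of the moment at which its call begins: read the wrist's pose just before it. get_calibration takes no time and is no camera call; for the wrist camera it gives the pose at the moment of the call.
- job_done(): hands the job in; it is judged then, once.
Trained networks look in the newest picture that a camera, given by its name, has taken for a name from the list of things; names that differ only in an ending like _2 or _b are one class to them, and where a whole thing is asked for, a point or a joint stands for the part that bears it (a point fixed in the world has none). Each returns a list of dicts, best first, with "score" (0 to 1); they miss things now and then, are a little off and sometimes report something else, mostly with a low value. They report only what shows in the picture. A call takes as long as a camera call.
- recognise(camera, query): "point" ([x, y, z] in m, in world coordinates, good to about 4 mm: the middle of the surface that is visible of it).
- regions_of(camera, query): "pixels" (384x512 bool, what is visible of it).
The state is a dict: "time": time; "joint_pos": joint angles; "joint_vel": joint speeds; "joint_efforts": joint torques, N m; "tool_pos": TCP position; "tool_rot": TCP orientation; "contact_force": force on the tool from outside, world axes, zero at the start; "ft_torque": the same for the moment, N m; "gripper_width": opening from 0.0 (shut) to 1.0 (fully open); "grasp_force": force on a finger pad.
Only numpy, scipy, OpenCV 4.12 (cv2) and the standard library are available. Lean on these libraries where they do the work, as an engineer would, in place of code of your own. Each camera call takes 0.05 s, during which the arm holds its last target. There are 200 camera calls.

## Working session

There is one attempt and no reset: what is moved stays moved. The work goes in short steps, Python scripts to look and compute and a tool call to move; the robot and the scene stay as the last step left them, time stands still between calls to the robot, and variables do not carry over. Pictures are saved under pics/ and viewed, at most 10 in all, crops included, and the job is handed in when it is done.

Besides the shell and the picture viewer there is one more tool, called after "Call:" as name([rows], argument=value, ...), one row to a line, values as JSON. apply_moves: Moves the arm, as the interface text tells. Its arguments: {"type":"object","properties":{"targets":{"type":"array"}},"required":["targets"]}

```bash
mkdir -p pics
cat > h.py <<'E'
import numpy as np, cv2
from plant import *
from scipy.spatial.transform import Rotation as R
def rot(q): return R.from_quat([q[1],q[2],q[3],q[0]])
E
python3 - <<'E'
from h import *
for c in("scene","side"):
    im=grab_frame(c); cv2.imwrite(f"pics/{c}0.png",im[...,::-1])
    K=get_calibration(c); print(c,K["camera_matrix"].tolist() if hasattr(K["camera_matrix"],'tolist') else K["camera_matrix"],np.round(K["pose"],3).tolist(),[k for k in K])
    for q in("pawl_knob","crank","tray_floor","dome_base","cocoa_tin","shelf_edge","tongs","sweet_pack","ribbon_spool_1"):
        try:r=recognise(c,q); print(q,[(np.round(d["point"],3).tolist(),round(d["score"],2)) for d in r[:2]])
        except Exception as e: print(q,e)
print(state())
E
```

```text
scene [[488.8476357099607, 0.0, 264.9446205726327], [0.0, 488.8476357099607, 187.28309457694382], [0.0, 0.0, 1.0]] [[-0.885, 0.268, -0.381, -0.126], [-0.466, -0.492, 0.735, 1.183], [0.01, 0.828, 0.561, 1.098], [0.0, 0.0, 0.0, 1.0]] ['camera_matrix', 'pose']
pawl_knob []
crank [([0.554, 0.102, 0.105], 0.56), ([0.469, 0.34, 0.221], 0.21)]
tray_floor [([0.562, 0.362, 0.191], 0.68)]
dome_base [([0.469, 0.337, 0.216], 0.9)]
cocoa_tin [([0.562, 0.19, 0.335], 0.95)]
shelf_edge [([0.575, 0.233, 0.11], 0.69)]
tongs [([0.362, -0.19, 0.011], 0.69)]
sweet_pack [([0.598, -0.286, 0.023], 0.75)]
ribbon_spool_1 [([0.53, -0.357, 0.022], 0.49)]
side [[437.0951835166911, 0.0, 252.92790802063854], [0.0, 437.0951835166911, 192.90606821481197], [0.0, 0.0, 1.0]] [[0.871, 0.27, -0.409, -0.024], [-0.49, 0.476, -0.73, -0.915], [-0.003, 0.837, 0.547, 0.879], [0.0, 0.0, 0.0, 1.0]] ['camera_matrix', 'pose']
pawl_knob [([0.532, 0.073, 0.108], 0.39)]
crank [([0.556, 0.1, 0.106], 0.49)]
tray_floor [([0.488, 0.302, 0.188], 0.71), ([0.475, 0.294, 0.218], 0.17)]
dome_base [([0.476, 0.292, 0.215], 0.67)]
cocoa_tin [([0
[... 321 characters left out ...]
 array([-1.18983596e-01,  5.26951631e-02,  1.61289854e+00, -2.21754728e-05,
        1.47597959e+00, -1.19006857e-01]), 'joint_vel': array([ 0.0004805 , -0.00046138,  0.0010148 , -0.00038377, -0.0012035 ,
        0.00040416]), 'joint_efforts': array([ 5.84321447e-05, -3.93691099e+01, -3.70471752e+01, -1.36921062e-04,
        4.63088800e-04,  1.06094359e-05]), 'tool_pos': array([6.24986442e-01, 6.56436858e-06, 2.53307447e-01]), 'tool_rot': array([ 1.44314743e-05,  7.07097815e-01,  7.07115747e-01, -2.69314421e-06]), 'contact_force': array([ 0.81830608, -0.81362626,  0.81866729]), 'ft_torque': array([-0.02117315,  0.00920106,  0.02743053]), 'grasp_force': 0.0, 'gripper_width': 1.001547390450481}
```

View pics/scene0.png

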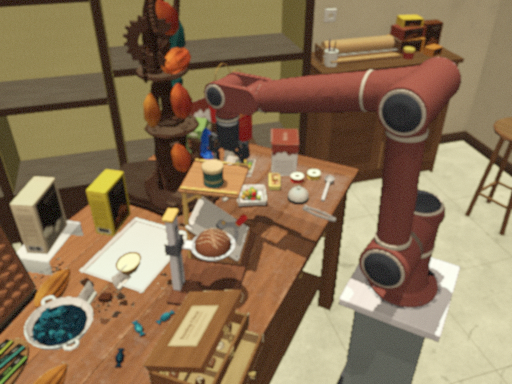

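View pics/side0.png

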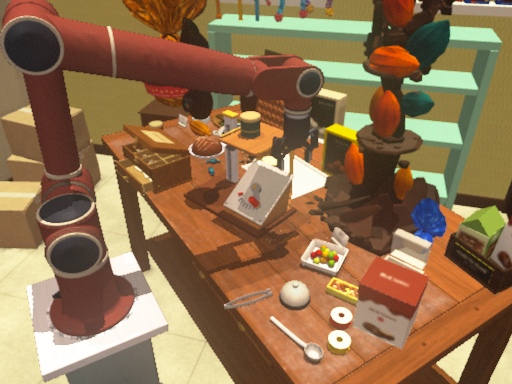

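The scene view shows the tray with dome (212,242), the white panel with a red knob (~240,218), and the shelf with tin (213,178). The side view shows the panel (258,195) with crank and red knob (~245,190), the shelf (245,135), and the tray (207,150). I'll zoom in.

Run:
```python
from h import *
a=cv2.imread("pics/scene0.png")[150:290,150:290]; b=cv2.imread("pics/side0.png")[100:240,180:320]
w=grab_frame("wrist"); cv2.imwrite("pics/wrist0.png",w[...,::-1])
f=lambda x:cv2.resize(x,(400,400),interpolation=cv2.INTER_CUBIC)
cv2.imwrite("pics/crop0.png",np.hstack([f(a),f(b)]))
for c in("scene","side"):
    for q in("pawl_knob","crank","crank_pivot"):
        try:
            r=regions_of(c,q)
            for d in r[:2]:
                v,u=np.nonzero(d["pixels"]); print(c,q,round(d["score"],2),len(u),u.mean().round(1),v.mean().round(1),u.min(),u.max(),v.min(),v.max())
        except Exception as e: print(c,q,e)
for q in ("pawl_knob","crank"): print([(np.round(d["point"],3).tolist(),round(d["score"],2)) for d in recognise("wrist",q)])
K=get_calibration("wrist");print(K)
```

```text
scene pawl_knob 0.46 70 240.7 219.9 236 245 215 225
scene crank 0.62 201 232.2 222.8 218 245 215 228
scene crank_pivot 0.63 1674 218.0 223.9 185 247 198 260
scene crank_pivot 0.19 874 211.7 243.5 193 230 229 257
side pawl_knob 0.67 86 253.0 201.0 248 258 196 206
side crank 0.5 201 254.4 196.6 248 259 184 208
side crank_pivot 0.73 2454 257.7 190.7 224 291 160 224
[([0.594, -0.256, 0.017], 0.57)]
[]
{'camera_matrix': array([[297.31863964,   0.        , 256.62975056],
       [  0.        , 297.31863964, 192.43919609],
       [  0.        ,   0.        ,   1.        ]]), 'pose': array([[ 9.99999831e-01,  9.06100705e-05, -5.74978054e-04,
         6.25891000e-01],
       [ 9.02722161e-05,  9.51715701e-01,  3.06980808e-01,
         7.79189606e-02],
       [ 5.75031194e-04, -3.06980808e-01,  9.51715531e-01,
         3.74966764e-01],
       [ 0.00000000e+00,  0.00000000e+00,  0.00000000e+00,
         1.00000000e+00]])}
```

View pics/crop0.png

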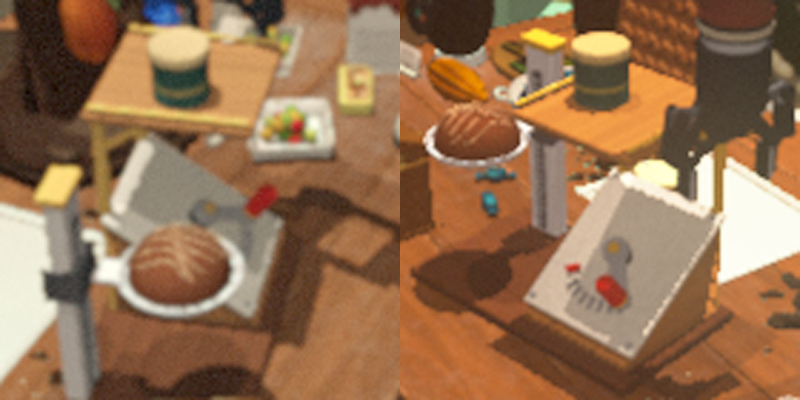

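```bash
cat > fit.py <<'E'
from h import *
from scipy.optimize import least_squares
C={c:get_calibration(c) for c in("scene","side")}
def proj(c,P):
    M=np.linalg.inv(C[c]["pose"]); p=M[:3,:3]@P+M[:3,3]; K=C[c]["camera_matrix"]
    q=K@np.array([p[0],-p[1],-p[2]]); return q[:2]/q[2]
def frame(yaw):
    s,c=np.sin(np.radians(35)),np.cos(np.radians(35))
    return R.from_euler('z',yaw).as_matrix()@np.array([[c,0,-s],[0,1,0],[s,0,c]])
s=2.857
S=lambda u,v:np.array([180+(u-400)/s,100+v/s]); Q=lambda u,v:np.array([150+u/s,150+v/s])
k=lambda z:(-.065*np.cos(.7),-.065*np.sin(.7),z)
obs=[("side",S(612,175),('c',.198,.085)),("side",S(720,212),('c',.198,-.085)),("side",S(525,310),('c',0,.085)),("side",S(632,355),('c',0,-.085)),
("scene",Q(148,138),('c',.198,-.085)),("scene",Q(283,220),('c',0,-.085)),("scene",Q(108,215),('c',.198,.085)),
("side",np.array([253,201.]),k(.047)),("scene",np.array([240.7,219.9]),k(.046)),
("side",S(613,245),(0,0,.027)),("scene",Q(205,208),(0,0,.027)),("scene",Q(252,130),('s',.085)),("side",S(515,112),('s',.085))]
def f(x,full=False):
    F=frame(x[3]);o=[]
    for c,uv,d in obs:
        if d[0]=='c': L=F@np.array([d[1]-x[4],d[2],0])
        elif d[0]=='s': L=R.from_euler('z',x[3]).as_matrix()@np.array([-.085,d[1],.18])
        else: L=F@np.array(d)
        o.append(proj(c,x[:3]+L)-uv)
    return np.array(o) if full else np.ravel(o)
if __name__=="__main__":
    for y0 in(-.5,.3):
        r=least_squares(f,[.56,.11,.09,y0,.1],loss='soft_l1'); print(r.cost,r.x.round(4))
    for o,e in zip(obs,f(r.x,True)): print(o[0],o[2],e.round(1))
    np.save("fit.npy",r.x); F=frame(r.x[3]); print("knob",(r.x[:3]+F@np.array(k(.044))).round(4),"z",F[:,2].round(3)); print(state()["time"])
E
python3 fit.py
```

```text
18.224208093586284 [0.5857 0.1392 0.095  0.3416 0.1066]
18.22420809361626 [0.5857 0.1392 0.095  0.3416 0.1066]
side ('c', 0.198, 0.085) [-0.8 -1.7]
side ('c', 0.198, -0.085) [0.9 1.9]
side ('c', 0, 0.085) [-1.9 -1.7]
side ('c', 0, -0.085) [-0.8  2.7]
scene ('c', 0.198, -0.085) [-0.6 -2.7]
scene ('c', 0, -0.085) [-0.2 -0.3]
scene ('c', 0.198, 0.085) [-0.3  1.6]
side (np.float64(-0.049714742173491755), np.float64(-0.04187414967044992), 0.047) [ 1.1 -0.3]
scene (np.float64(-0.049714742173491755), np.float64(-0.04187414967044992), 0.046) [-0.2 -2.4]
side (0, 0, 0.027) [0.3 0.3]
scene (0, 0, 0.027) [ 0.7 -2.1]
scene ('s', 0.085) [-0.7  2.4]
side ('s', 0.085) [-1.1  2.9]
knob [0.5376 0.0776 0.1026] z [-0.54  -0.192  0.819]
1.45
```

Call:
apply_moves([
  {"translation":[0,0,-0.5],"twist":0,"hand":1},
  {"translation":[0,0,-0.5],"twist":0,"hand":1},
  {"translation":[0,0,-0.5],"twist":0,"hand":1},
  {"translation":[0,0,-0.5],"twist":0,"hand":1},
  {"translation":[0,0,-0.5],"twist":0,"hand":1},
  {"translation":[0,0,-0.5],"twist":0,"hand":1},
])

```text
time: 2.05
tool_pos: [0.6245, 0.0001, 0.5556]
tool_rot: [0.0, 0.707, 0.707, 0.0]
contact_force: [1.7, -0.1, 1.0]
gripper_width: 1.0
grasp_force: 0.0
```

Call:
apply_moves([
  {"translation":[0.3,0,-0.4],"twist":1,"hand":1},
  {"translation":[0.3,0,-0.4],"twist":1,"hand":1},
  {"translation":[0.3,0,-0.4],"twist":1,"hand":1},
  {"translation":[0.3,0.1,-0.4],"twist":1,"hand":1},
  {"translation":[0.3,0,-0.4],"twist":1,"hand":1},
  {"translation":[0.2,0,-0.4],"twist":1,"hand":1},
  {"translation":[0,-0.2,-0.4],"twist":1,"hand":1},
  {"translation":[0,-0.2,-0.4],"twist":1,"hand":1},
])

```text
time: 2.85
tool_pos: [0.5858, 0.1585, 0.8195]
tool_rot: [-0.008, 0.919, 0.395, -0.017]
contact_force: [-0.8, 0.5, 1.2]
gripper_width: 0.999
grasp_force: 0.0
```

Run:
```python
from h import *
s=state(); print(s["time"],s["joint_pos"].round(3),s["tool_pos"].round(3)); print(rot(s["tool_rot"]).as_matrix().round(3))
```

```text
2.85 [0.139 0.506 0.055 0.012 2.618 0.909] [0.586 0.158 0.819]
[[ 0.688  0.725 -0.038]
 [ 0.725 -0.688  0.001]
 [-0.025 -0.028 -0.999]]
```

Call:
apply_moves([
  {"translation":[0.05,-0.24,0],"twist":0.95,"hand":1},
  {"translation":[0.05,-0.24,0],"twist":0.95,"hand":1},
  {"translation":[0.05,-0.24,0],"twist":0.95,"hand":1},
  {"translation":[0.05,-0.24,0],"twist":0.95,"hand":1},
  {"translation":[0.05,-0.24,0],"twist":0.95,"hand":1},
  {"translation":[0,0,-0.5],"twist":0,"hand":1},
  {"translation":[0,0,-0.5],"twist":0,"hand":1},
])

```text
time: 3.55
tool_pos: [0.5087, 0.2561, 0.8561]
tool_rot: [-0.01, 0.985, 0.17, 0.011]
contact_force: [0.9, 0.1, -0.1]
gripper_width: 1.0
grasp_force: 0.0
```

```bash
cat > s.py <<'E'
from h import *
s=state(); print(s["time"],s["joint_pos"].round(3),s["tool_pos"].round(3)); print(rot(s["tool_rot"]).as_matrix().round(3))
E
python3 s.py
```

```text
3.55 [0.328 0.442 0.056 0.033 2.619 1.585] [0.509 0.256 0.856]
[[ 0.942  0.336  0.018]
 [ 0.335 -0.942  0.023]
 [ 0.025 -0.016 -1.   ]]
```

Call:
apply_moves([
  {"translation":[-0.35,0,-0.3],"twist":0,"hand":1},
  {"translation":[-0.35,0,-0.3],"twist":0,"hand":1},
  {"translation":[-0.35,0,-0.3],"twist":0,"hand":1},
  {"translation":[-0.35,0,-0.3],"twist":0,"hand":1},
])

```text
time: 3.95
tool_pos: [0.4108, 0.2288, 0.9347]
tool_rot: [-0.021, 0.982, 0.168, 0.086]
contact_force: [0.7, 1.2, 0.6]
gripper_width: 0.998
grasp_force: 0.0
```

```bash
python3 s.py
```

```text
3.95 [0.343 0.29  0.055 0.025 2.619 1.598] [0.411 0.229 0.935]
[[ 0.929  0.333  0.162]
 [ 0.326 -0.943  0.071]
 [ 0.176 -0.013 -0.984]]
```

Call:
apply_moves([
  {"translation":[-0.4,0,-0.3],"twist":0,"hand":1},
  {"translation":[-0.4,0,-0.3],"twist":0,"hand":1},
  {"translation":[-0.4,0,-0.3],"twist":0,"hand":1},
  {"translation":[-0.4,0,-0.3],"twist":0,"hand":1},
  {"translation":[-0.4,0,-0.3],"twist":0,"hand":1},
  {"translation":[-0.4,0,-0.3],"twist":0,"hand":1},
  {"translation":[-0.4,0,-0.3],"twist":0,"hand":1},
])

```text
time: 4.65
tool_pos: [0.1907, 0.19, 1.0307]
tool_rot: [-0.037, 0.962, 0.162, 0.215]
contact_force: [-0.7, 1.0, 0.5]
gripper_width: 0.999
grasp_force: 0.0
```

```bash
python3 s.py
```

```text
4.65 [ 0.622  0.03   0.055 -0.242  2.619  1.623] [0.191 0.19  1.031]
[[ 0.855  0.327  0.402]
 [ 0.296 -0.945  0.141]
 [ 0.426 -0.002 -0.905]]
```

Call:
apply_moves([
  {"translation":[-0.4,0,-0.3],"twist":0,"hand":1},
  {"translation":[-0.4,0,-0.3],"twist":0,"hand":1},
  {"translation":[-0.4,0,-0.3],"twist":0,"hand":1},
])

```text
time: 4.95
tool_pos: [0.093, 0.1717, 1.0435]
tool_rot: [-0.039, 0.956, 0.16, 0.242]
contact_force: [-0.6, 0.2, -0.7]
gripper_width: 1.0
grasp_force: 0.0
```

```bash
python3 s.py
```

```text
4.95 [ 1.158 -0.017  0.055 -0.782  2.619  1.622] [0.093 0.172 1.044]
[[ 0.831  0.326  0.45 ]
 [ 0.288 -0.945  0.152]
 [ 0.475  0.003 -0.88 ]]
```

Call:
apply_moves([
  {"translation":[0.05,0.2,0],"twist":0,"hand":1},
  {"translation":[0.05,0.2,0],"twist":0,"hand":1},
  {"translation":[0,0.15,0],"twist":0,"hand":1},
  {"translation":[-0.3,0,-0.3],"twist":0,"hand":1},
  {"translation":[-0.3,0,-0.3],"twist":0,"hand":1},
  {"translation":[-0.3,0,-0.3],"twist":0,"hand":1},
])

```text
time: 5.55
tool_pos: [0.0724, 0.1182, 1.0498]
tool_rot: [-0.037, 0.954, 0.155, 0.256]
contact_force: [-0.1, 0.7, 1.1]
gripper_width: 1.004
grasp_force: 0.0
```

```bash
python3 s.py
```

```text
5.55 [ 1.225 -0.087  0.085 -0.921  2.619  1.553] [0.072 0.118 1.05 ]
[[ 0.821  0.314  0.476]
 [ 0.276 -0.949  0.151]
 [ 0.5    0.008 -0.866]]
```

Call:
apply_moves([
  {"translation":[-0.1,0.25,-0.2],"twist":0,"hand":1},
  {"translation":[-0.1,0.25,-0.2],"twist":0,"hand":1},
  {"translation":[-0.4,0,-0.3],"twist":0,"hand":1},
  {"translation":[-0.4,0,-0.3],"twist":0,"hand":1},
  {"translation":[-0.4,0,-0.3],"twist":0,"hand":1},
])

```text
time: 6.05
tool_pos: [0.0024, 0.0268, 1.0296]
tool_rot: [-0.046, 0.945, 0.161, 0.283]
contact_force: [1.7, -1.2, 0.9]
gripper_width: 1.002
grasp_force: 0.0
```

```bash
python3 s.py
```

```text
6.05 [ 0.737 -0.403  0.341 -0.45   2.618  1.513] [0.002 0.027 1.03 ]
[[ 0.788  0.33   0.519]
 [ 0.279 -0.944  0.177]
 [ 0.548  0.005 -0.836]]
```

Call:
apply_moves([
  {"translation":[0.25,0.15,0.4],"twist":0,"hand":1},
  {"translation":[0.25,0.15,0.4],"twist":0,"hand":1},
  {"translation":[0.25,0.15,0.4],"twist":0,"hand":1},
  {"translation":[0.25,0.15,0.4],"twist":0,"hand":1},
  {"translation":[0.25,0.15,0.4],"twist":0,"hand":1},
  {"translation":[0.25,0.15,0.4],"twist":0,"hand":1},
  {"translation":[0.25,0.15,0.4],"twist":0,"hand":1},
  {"translation":[0.25,0.15,0.4],"twist":0,"hand":1},
])

```text
time: 6.85
tool_pos: [0.0768, 0.0138, 0.906]
tool_rot: [-0.054, 0.935, 0.151, 0.316]
contact_force: [0.2, -0.5, 1.0]
gripper_width: 1.001
grasp_force: 0.0
```

```bash
cat > d.py <<'E'
import sys
from h import *
from fit import frame
s=state(); x=np.load("fit.npy"); M=rot(s["tool_rot"]).as_matrix()
print(s["time"],s["joint_pos"].round(3),s["tool_pos"].round(4),"z",M[:,2].round(3),"x",M[:,0].round(3))
F=frame(x[3]); k=x[:3]+F@np.array([-.065*np.cos(.7),-.065*np.sin(.7),.044])
b=float(sys.argv[1]); g=k-b*M[:,2]; print("knob",k.round(4),"goal",g.round(4),"d tool /100mm",(M.T@(g-s["tool_pos"])*10).round(2))
E
python3 d.py .14
```

```text
6.85 [ 1.655 -0.749  1.027 -1.024  2.379  1.975] [0.0768 0.0138 0.906 ] z [ 0.575  0.196 -0.794] x [0.754 0.249 0.608]
knob [0.5376 0.0776 0.1026] goal [0.4571 0.0502 0.2138] d tool /100mm [-1.25  0.89  7.76]
```

Call:
apply_moves([
  {"translation":[0.36,0.15,0.27],"twist":0,"hand":1},
  {"translation":[0.36,0.15,0.27],"twist":0,"hand":1},
  {"translation":[0.36,0.15,0.27],"twist":0,"hand":1},
  {"translation":[0.36,0.15,0.27],"twist":0,"hand":1},
  {"translation":[0.36,0.15,0.27],"twist":0,"hand":1},
  {"translation":[0.36,0.15,0.27],"twist":0,"hand":1},
  {"translation":[0.36,0.15,0.27],"twist":0,"hand":1},
])

```text
time: 7.55
tool_pos: [0.1015, 0.021, 0.9177]
tool_rot: [-0.05, 0.911, 0.143, 0.385]
contact_force: [-0.9, 1.0, 0.6]
gripper_width: 1.001
grasp_force: 0.0
```

```bash
python3 d.py .14
```

```text
7.55 [ 1.539 -0.78   1.072 -1.024  2.221  1.894] [0.1015 0.021  0.9177] z [ 0.686  0.201 -0.699] x [0.663 0.222 0.715]
knob [0.5376 0.0776 0.1026] goal [0.4415 0.0495 0.2004] d tool /100mm [-2.81  0.6   7.41]
```

Call:
apply_moves([
  {"translation":[0.1,-0.48,0.1],"twist":0,"hand":1},
  {"translation":[0.1,-0.48,0.1],"twist":0,"hand":1},
  {"translation":[0.1,-0.48,0.1],"twist":0,"hand":1},
  {"translation":[0.1,-0.48,0.1],"twist":0,"hand":1},
  {"translation":[0.35,0,0.35],"twist":0,"hand":1},
  {"translation":[0.35,0,0.35],"twist":0,"hand":1},
])

```text
time: 8.15
tool_pos: [0.1665, 0.2486, 0.9126]
tool_rot: [-0.048, 0.911, 0.149, 0.381]
contact_force: [-1.1, 1.0, -0.3]
gripper_width: 1.003
grasp_force: 0.0
```

```bash
python3 d.py .14
```

```text
8.15 [ 1.229 -0.499  1.02  -0.677  1.985  1.99 ] [0.1665 0.2486 0.9126] z [ 0.681  0.202 -0.704] x [0.665 0.234 0.71 ]
knob [0.5376 0.0776 0.1026] goal [0.4423 0.0494 0.2012] d tool /100mm [-3.68  2.56  6.49]
```

Call:
apply_moves([
  {"translation":[0.15,0.15,0.4],"twist":0,"hand":1},
  {"translation":[0.15,0.15,0.4],"twist":0,"hand":1},
  {"translation":[0.15,0.15,0.4],"twist":0,"hand":1},
  {"translation":[0.15,0.2,0.4],"twist":0,"hand":1},
  {"translation":[0.15,0.2,0.4],"twist":0,"hand":1},
  {"translation":[0.15,0.2,0.4],"twist":0,"hand":1},
])

```text
time: 8.75
tool_pos: [0.4124, 0.2121, 0.8154]
tool_rot: [-0.048, 0.911, 0.144, 0.382]
contact_force: [0.6, 0.6, 0.9]
gripper_width: 1.002
grasp_force: 0.0
```

```bash
python3 d.py .14
```

```text
8.75 [ 0.336 -0.504  1.246 -0.039  1.61   1.576] [0.4124 0.2121 0.8154] z [ 0.683  0.197 -0.703] x [0.666 0.226 0.711]
knob [0.5376 0.0776 0.1026] goal [0.4419 0.05   0.201 ] d tool /100mm [-4.54  1.5   4.2 ]
```

Call:
apply_moves([
  {"translation":[-0.35,0.12,0.32],"twist":0,"hand":1},
  {"translation":[-0.35,0.12,0.32],"twist":0,"hand":1},
  {"translation":[-0.35,0.12,0.32],"twist":0,"hand":1},
  {"translation":[-0.35,0.12,0.32],"twist":0,"hand":1},
  {"translation":[-0.35,0.12,0.32],"twist":0,"hand":1},
  {"translation":[-0.35,0.12,0.32],"twist":0,"hand":1},
  {"translation":[-0.35,0.12,0.32],"twist":0,"hand":1},
  {"translation":[-0.35,0.12,0.32],"twist":0,"hand":1},
])

```text
time: 9.55
tool_pos: [0.4273, 0.1084, 0.4371]
tool_rot: [-0.048, 0.911, 0.145, 0.382]
contact_force: [-0.9, 0.8, 0.3]
gripper_width: 0.998
grasp_force: 0.0
```

```bash
python3 d.py .14
```

```text
9.55 [-0.067 -0.978  2.161  0.263  1.211  1.193] [0.4273 0.1084 0.4371] z [ 0.683  0.198 -0.703] x [0.666 0.227 0.71 ]
knob [0.5376 0.0776 0.1026] goal [0.442  0.0499 0.201 ] d tool /100mm [-1.71  0.55  1.65]
```

```bash
cat > kin.py <<'E'
from h import *
from scipy.optimize import least_squares
from fit import frame
E=lambda a,t:R.from_euler(a,t)
def fk(q,p):
    r=E('z',q[0]); x=r.apply([0,p[0],p[1]]); r=r*E('y',q[1]); x=x+r.apply([p[6],0,p[2]]); r=r*E('y',q[2]); x=x+r.apply([p[3],0,p[4]])
    r=r*E('z',q[3])*E('y',q[4]); x=x+r.apply([0,0,p[5]]); return x,r*E('z',q[5])
D=[([-.119,.053,1.613,0,1.476,-.119],[.625,0,.2533]),([.139,.506,.055,.012,2.618,.909],[.5858,.1585,.8195]),([.328,.442,.056,.033,2.619,1.585],[.5087,.2561,.8561]),
([.343,.29,.055,.025,2.619,1.598],[.4108,.2288,.9347]),([.622,.03,.055,-.242,2.619,1.623],[.1907,.19,1.0307]),([1.158,-.017,.055,-.782,2.619,1.622],[.093,.1717,1.0435]),
([1.229,-.499,1.02,-.677,1.985,1.99],[.1665,.2486,.9126]),([.336,-.504,1.246,-.039,1.61,1.576],[.4124,.2121,.8154]),([-.067,-.978,2.161,.263,1.211,1.193],[.4273,.1084,.4371])]
res=least_squares(lambda p:np.ravel([fk(q,p)[0]-x for q,x in D]),[.07,.15,.5,0,.5,.2,0],loss='soft_l1',f_scale=.003); P=res.x
lo=np.array([-3.01,-1.01,.06,-1.02,.09,-3.14]); hi=np.array([3.01,2.22,2.58,4.17,2.62,3.14])
def ik(pos,z,q0,w=.3):
    f=lambda q:np.r_[fk(q,P)[0]-pos,w*(fk(q,P)[1].apply([0,0,1])-z)]
    return least_squares(f,np.clip(q0,lo+.001,hi-.001),bounds=(lo,hi))
if __name__=="__main__":
    print(P.round(4),[np.round((fk(q,P)[0]-x)*1000,0).tolist() for q,x in D])
    x=np.load("fit.npy");k=x[:3]+frame(x[3])@np.array([-.065*np.cos(.7),-.065*np.sin(.7),.044])
    for t in(45,40,35,30):
      for b in(.3,.2,.14,.05,0):
        t_=np.radians(t);z=np.array([np.sin(t_)*np.cos(.3),np.sin(t_)*np.sin(.3),-np.cos(t_)])
        s=ik(k-b*z,z,state()["joint_pos"]);print(t,b,(k-b*z).round(2),s.cost.round(7),s.x.round(2))
E
python3 kin.py
```

```text
[7.420e-02 2.383e-01 4.265e-01 9.560e-02 6.097e-01 2.577e-01 1.000e-04] [[-0.0, 0.0, 0.0], [0.0, 0.0, -0.0], [-0.0, -0.0, 0.0], [-0.0, 0.0, 0.0], [-0.0, -0.0, 0.0], [-0.0, -0.0, 0.0], [0.0, 0.0, -0.0], [0.0, -0.0, -0.0], [-0.0, 0.0, 0.0]]
45 0.3 [0.33 0.01 0.31] 0.0031867 [-0.58 -1.01  2.33  0.57  1.47 -3.14]
45 0.2 [0.4  0.04 0.24] 0.0004662 [-0.38 -1.01  2.48  0.51  1.13  3.14]
45 0.14 [0.44 0.05 0.2 ] 0.0 [-0.3  -0.97  2.54  0.51  0.95 -1.42]
45 0.05 [0.5  0.07 0.14] 0.0 [-0.19 -0.57  2.45  0.6   0.62 -0.38]
45 0 [0.54 0.08 0.1 ] 0.0 [-0.14 -0.36  2.38  0.7   0.48 -1.92]
40 0.3 [0.35 0.02 0.33] 0.0013512 [-0.45 -1.01  2.29  0.45  1.45 -3.14]
40 0.2 [0.41 0.04 0.26] 3.24e-05 [-0.32 -1.01  2.44  0.42  1.16  1.58]
40 0.14 [0.45 0.05 0.21] 0.0 [-0.25 -0.86  2.45  0.42  0.97 -3.1 ]
40 0.05 [0.51 0.07 0.14] 0.0 [-0.16 -0.53  2.39  0.47  0.69 -0.54]
40 0 [0.54 0.08 0.1 ] 0.0 [-0.12 -0.34  2.34  0.53  0.55 -0.78]
35 0.3 [0.37 0.03 0.35] 0.0002182 [-0.37 -1.01  2.26  0.36  1.45  3.14]
35 0.2 [0.43 0.04 0.27] 0.0 [-0.26 -0.92  2.37  0.34  1.18 -0.38]
35 0.14 [0.46 0.05 0.22] 0.0 [-0.2  -0.76  2.37  0.33  1.01 -1.69]
35 0.05 [0.51 0.07 0.14] 0.0 [-0.13 -0.48  2.33  0.36  0.75 -1.54]
35 0 [0.54 0.08 0.1 ] 0.0 [-0.1  -0.31  2.29  0.39  0.63 -0.17]
30 0.3 [0.39 0.03 0.36] 0.0 [-0.29 -0.95  2.21  0.29  1.45  0.53]
30 0.2 [0.44 0.05 0.28] 0.0 [-0.2  -0.8   2.27  0.26  1.21  0.93]
30 0.14 [0.47 0.06 0.22] 0.0 [-0.16 -0.67  2.29  0.26  1.06 -0.64]
30 0.05 [0.51 0.07 0.15] 0.0 [-0.11 -0.43  2.27  0.27  0.83 -1.11]
30 0 [0.54 0.08 0.1 ] 0.0 [-0.08 -0.28  2.24  0.29  0.71 -1.93]
```

Call:
apply_moves([
  {"translation":[-0.34,0.11,0.33],"twist":0,"hand":1},
  {"translation":[-0.34,0.11,0.33],"twist":0,"hand":1},
  {"translation":[-0.34,0.11,0.33],"twist":0,"hand":1},
  {"translation":[-0.34,0.11,0.33],"twist":0,"hand":1},
])

```text
time: 9.95
tool_pos: [0.4441, 0.0623, 0.2492]
tool_rot: [-0.048, 0.912, 0.145, 0.381]
contact_force: [0.1, -0.2, -0.8]
gripper_width: 1.001
grasp_force: 0.0
```

```bash
python3 d.py .12
python3 - <<'E'
from h import *
w=grab_frame("wrist"); cv2.imwrite("pics/w1.png",w[...,::-1])
for d in regions_of("wrist","pawl_knob")[:2]:
    v,u=np.nonzero(d["pixels"]); print(d["score"],len(u),u.mean(),v.mean(),u.min(),u.max(),v.min(),v.max())
for q in("pawl_knob","crank"): print(q,[(np.round(d["point"],4).tolist(),round(d["score"],2)) for d in recognise("wrist",q)[:2]])
print(get_calibration("wrist")["pose"].round(4).tolist())
E
```

```text
9.95 [-0.237 -0.995  2.474  0.435  0.99   0.906] [0.4441 0.0623 0.2492] z [ 0.681  0.198 -0.705] x [0.668 0.227 0.709]
knob [0.5376 0.0776 0.1026] goal [0.4559 0.0539 0.1872] d tool /100mm [-0.38  0.1   0.5 ]
0.73 553 262.3942133815552 216.78481012658227 251 274 203 231
pawl_knob [([0.5291, 0.0752, 0.1158], 0.67)]
crank [([0.5546, 0.1082, 0.1088], 0.9), ([0.4843, 0.2782, 0.1906], 0.45)]
[[0.3002, 0.8444, -0.4436, 0.4153], [-0.9536, 0.2766, -0.1187, 0.0563], [0.0225, 0.4587, 0.8883, 0.3928], [0.0, 0.0, 0.0, 1.0]]
```

View pics/w1.png

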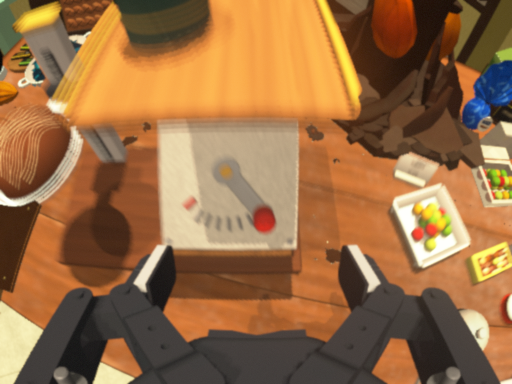

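```bash
cat > fit2.py <<'E'
from fit import *
W=dict(K=np.array([[297.3186,256.6298],[297.3186,192.4392]]),pose=np.array([[0.3002,0.8444,-0.4436,0.4153],[-0.9536,0.2766,-0.1187,0.0563],[0.0225,0.4587,0.8883,0.3928],[0,0,0,1]]))
def pw(P):
    M=np.linalg.inv(W["pose"]);p=M[:3,:3]@P+M[:3,3];v=np.array([p[0],-p[1],-p[2]]);r=np.hypot(v[0],v[1]);t=np.arctan2(r,v[2])
    return W["K"][:,0]*t*v[:2]/r+W["K"][:,1]
ob=[((264,219),k(.063)),((227,171),(0,0,.027)),((297.5,248),('c',0,-.085)),((165,249),('c',0,.085))]
def g(x,full=False):
    F=frame(x[3]);o=[]
    for uv,d in ob:
        L=F@(np.array([d[1]-x[4],d[2],0]) if d[0]=='c' else np.array(d)); o.append(pw(x[:3]+L)-uv)
    return np.array(o) if full else np.ravel(o)
r=least_squares(lambda x:np.r_[g(x),f(x)*.7],np.load("fit.npy"),loss='soft_l1');print(r.x.round(4),g(r.x,True).round(1).tolist());print(f(r.x,True).round(1).tolist())
np.save("fit.npy",r.x)
E
python3 fit2.py; python3 d.py .05
```

```text
[0.5864 0.1393 0.0918 0.3336 0.1021] [[2.6, 0.9], [-0.8, -1.9], [-0.2, 0.2], [-0.7, 0.5]]
[[0.3, -2.0], [1.7, 1.7], [-0.9, -2.3], [-0.2, 2.3], [-1.6, -2.7], [-1.2, -0.2], [-1.8, 1.5], [1.1, 0.4], [-0.3, -1.5], [0.5, 1.1], [0.5, -1.4], [-1.2, 3.4], [-0.9, 3.7]]
10.15 [-0.235 -0.994  2.47   0.433  0.993  0.911] [0.4441 0.063  0.2511] z [ 0.68   0.198 -0.706] x [0.669 0.226 0.708]
knob [0.5378 0.0781 0.0993] goal [0.5037 0.0682 0.1346] d tool /100mm [-0.41  0.1   1.24]
```

Call:
apply_moves([
  {"translation":[-0.14,0.03,0.4],"twist":0,"hand":1},
  {"translation":[-0.14,0.03,0.4],"twist":0,"hand":1},
  {"translation":[-0.13,0.02,0.4],"twist":0,"hand":1},
  {"translation":[0,0,0],"twist":0,"hand":1},
])

```text
time: 10.55
tool_pos: [0.5006, 0.0714, 0.1328]
tool_rot: [-0.051, 0.914, 0.145, 0.375]
contact_force: [-1.4, 0.7, -1.1]
gripper_width: 1.0
grasp_force: 0.0
```

```bash
python3 d.py .009
python3 - <<'E'
from h import *
w=grab_frame("wrist"); cv2.imwrite("pics/w2.png",w[...,::-1])
for d in regions_of("wrist","pawl_knob")[:1]:
    v,u=np.nonzero(d["pixels"]); print(d["score"],len(u),u.mean(),v.mean(),u.min(),u.max(),v.min(),v.max())
from fit import frame
x=np.load("fit.npy");F=frame(x[3])
T=get_calibration("wrist")["pose"];M=np.linalg.inv(T)
for z in(.063,.05):
    p=M[:3,:3]@(x[:3]+F@np.array([-.065*np.cos(.7),-.065*np.sin(.7),z]))+M[:3,3];v=np.array([p[0],-p[1],-p[2]]);r=np.hypot(v[0],v[1]);t=np.arctan2(r,v[2])
    print("pred",z,297.32*t*v[:2]/r+[256.63,192.44],"range",np.linalg.norm(p))
E
```

```text
10.55 [-0.169 -0.57   2.457  0.574  0.612  0.72 ] [0.5006 0.0714 0.1328] z [ 0.672  0.202 -0.713] x [0.676 0.228 0.701]
knob [0.5378 0.0781 0.0993] goal [0.5317 0.0763 0.1057] d tool /100mm [0.03 0.04 0.41]
0.65 1610 258.2453416149068 229.01863354037266 238 279 203 253
pred 0.063 [260.1800622 241.9354781] range 0.1766203757758838
pred 0.05 [259.227679   235.94789073] range 0.18907490531008106
```

View pics/w2.png

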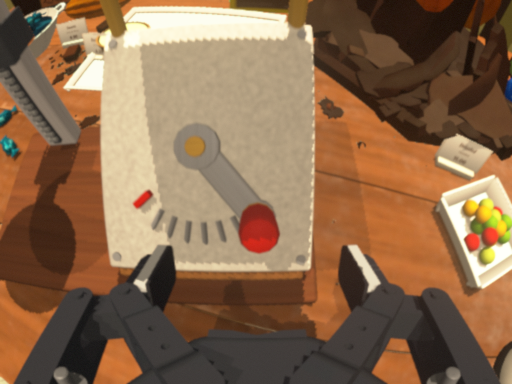

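Call:
apply_moves([
  {"translation":[0.03,0.02,0.2],"twist":0,"hand":1},
  {"translation":[0.03,0.01,0.2],"twist":0,"hand":1},
  {"translation":[0,0,0],"twist":0,"hand":1},
])

```text
time: 10.95
tool_pos: [0.5363, 0.0767, 0.12]
tool_rot: [-0.048, 0.91, 0.146, 0.385]
contact_force: [0.8, -0.6, -0.1]
gripper_width: 1.001
grasp_force: 0.0
```

Call:
apply_moves([
  {"translation":[0,0,0],"twist":0,"hand":0},
  {"translation":[0,0,0],"twist":0,"hand":0},
  {"translation":[0,0,0],"twist":0,"hand":0},
  {"translation":[0,0,0],"twist":0,"hand":0},
  {"translation":[0,0,0],"twist":0,"hand":0},
  {"translation":[0,0,0],"twist":0,"hand":0},
  {"translation":[0,0,0],"twist":0,"hand":0},
  {"translation":[0,0,0],"twist":0,"hand":0},
])

```text
time: 11.75
tool_pos: [0.5325, 0.0782, 0.1155]
tool_rot: [-0.051, 0.912, 0.146, 0.381]
contact_force: [-14.5, 3.5, 12.7]
gripper_width: 0.257
grasp_force: 57.9
```

```bash
python3 d.py .009
python3 - <<'E'
from h import *
w=grab_frame("wrist"); cv2.imwrite("pics/w3.png",w[...,::-1])
s=state();print({k:np.round(s[k],3) for k in("contact_force","ft_torque","gripper_width","grasp_force")})
E
```

```text
11.75 [-0.136 -0.409  2.393  0.65   0.507  0.647] [0.5325 0.0782 0.1155] z [ 0.68   0.203 -0.705] x [0.667 0.227 0.709]
knob [0.5378 0.0781 0.0993] goal [0.5316 0.0763 0.1057] d tool /100mm [-0.08  0.01  0.06]
{'contact_force': array([-13.856,   3.839,  13.441]), 'ft_torque': array([1.039, 0.69 , 0.932]), 'gripper_width': np.float64(0.262), 'grasp_force': np.float64(57.919)}
```

View pics/w3.png

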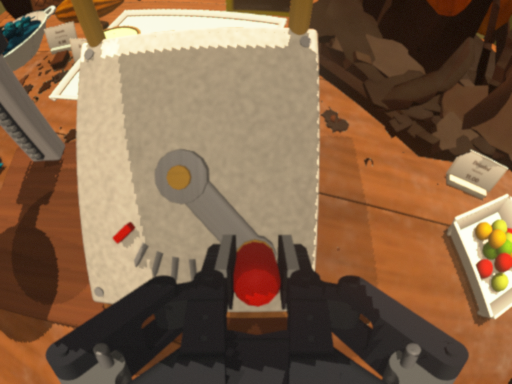

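Call:
apply_moves([
  {"translation":[0.005,0,-0.03],"twist":0,"hand":0},
  {"translation":[0.005,0,-0.03],"twist":0,"hand":0},
  {"translation":[0,0,0],"twist":0,"hand":0},
  {"translation":[0,0,0],"twist":0,"hand":0},
])

```text
time: 12.2
tool_pos: [0.5284, 0.0778, 0.1189]
tool_rot: [-0.051, 0.912, 0.145, 0.38]
contact_force: [3.4, 10.2, -0.7]
gripper_width: 0.263
grasp_force: 58.8
```

```bash
cat > p.py <<'E'
from h import *
from fit import frame
s=state(); x=np.load("fit.npy"); F=frame(x[3])
print(s["time"],"TCP panel mm",(F.T@(s["tool_pos"]-x[:3])*1000).round(1),"F panel",(F.T@s["contact_force"]).round(1),s["gripper_width"].round(3),s["grasp_force"].round(1))
print("z",rot(s["tool_rot"]).as_matrix()[:,2].round(3)); print("panel axes in tool\n",(rot(s["tool_rot"]).as_matrix().T@F).round(3))
E
python3 p.py;python3 -c "
from fit import *
x=np.load('fit.npy');print(frame(x[3]).T@(np.array([.5325,.0782,.1155])-x[:3]))"
```

```text
[-0.04447113 -0.04004469  0.06009268]Traceback (most recent call last):
  File "p.py", line 4, in <module>
    print(s["time"],"TCP panel mm",(F.T@(s["tool_pos"]-x[:3])*1000).round(1),"F panel",(F.T@s["contact_force"]).round(1),s["gripper_width"].round(3),s["grasp_force"].round(1))
                                                                                                                         ^^^^^^^^^^^^^^^^^^^^^^^^
AttributeError: 'float' object has no attribute 'round'
```

Call:
apply_moves([
  {"translation":[0.006,0,-0.035],"twist":0,"hand":0},
  {"translation":[0.006,0,-0.035],"twist":0,"hand":0},
  {"translation":[0,0,0],"twist":0,"hand":0},
])

```text
time: 12.5
tool_pos: [0.5243, 0.0767, 0.1246]
tool_rot: [-0.051, 0.912, 0.145, 0.38]
contact_force: [4.0, 11.0, -2.4]
gripper_width: 0.258
grasp_force: 58.9
```

```bash
sed -i 's/s\["gripper_width"\].round(3),s\["grasp_force"\].round(1)/s["gripper_width"],s["grasp_force"]/' p.py; python3 p.py
python3 - <<'E'
from h import *
w=grab_frame("wrist"); cv2.imwrite("pics/w4.png",w[...,::-1])
E
```

```text
12.5 TCP panel mm [-46.  -38.8  72.2] F panel [ 4.7  9.1 -6.2] 0.2584225693922485 58.85583579540253
z [ 0.678  0.204 -0.706]
panel axes in tool
 [[ 0.985 -0.005  0.175]
 [-0.01  -1.     0.028]
 [ 0.175 -0.029 -0.984]]
```

View pics/w4.png

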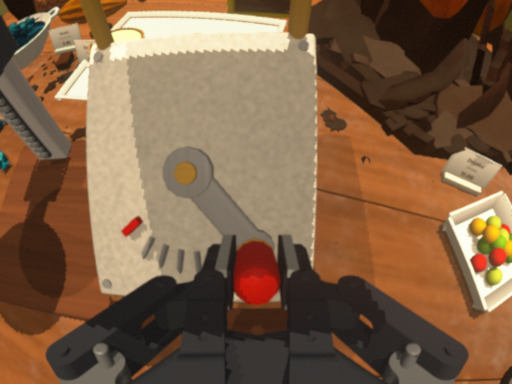

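```bash
cat > arc.py <<'E'
import numpy as np
M=np.array([[.985,-.005],[-.01,-1],[.175,-.029]])
a=np.arange(0,1.401,.07); P=np.c_[-65*np.cos(a-.7),65*np.sin(a-.7)]
for i in range(len(a)-1): print(a[i].round(2),"per row (2 rows)",(M@(P[i+1]-P[i])/200).round(4).tolist())
E
python3 arc.py
```

```text
0.0 per row (2 rows) [-0.0139, -0.0178, -0.003]
0.07 per row (2 rows) [-0.0127, -0.0187, -0.0028]
0.14 per row (2 rows) [-0.0113, -0.0196, -0.0026]
0.21 per row (2 rows) [-0.0099, -0.0203, -0.0023]
0.28 per row (2 rows) [-0.0085, -0.021, -0.0021]
0.35 per row (2 rows) [-0.007, -0.0216, -0.0019]
0.42 per row (2 rows) [-0.0055, -0.022, -0.0016]
0.49 per row (2 rows) [-0.004, -0.0224, -0.0013]
0.56 per row (2 rows) [-0.0025, -0.0226, -0.0011]
0.63 per row (2 rows) [-0.0009, -0.0227, -0.0008]
0.7 per row (2 rows) [0.0007, -0.0227, -0.0005]
0.77 per row (2 rows) [0.0022, -0.0226, -0.0002]
0.84 per row (2 rows) [0.0038, -0.0224, 0.0]
0.91 per row (2 rows) [0.0053, -0.0221, 0.0003]
0.98 per row (2 rows) [0.0068, -0.0217, 0.0006]
1.05 per row (2 rows) [0.0083, -0.0212, 0.0009]
1.12 per row (2 rows) [0.0097, -0.0205, 0.0012]
1.19 per row (2 rows) [0.0111, -0.0198, 0.0014]
1.26 per row (2 rows) [0.0125, -0.019, 0.0017]
1.33 per row (2 rows) [0.0137, -0.018, 0.0019]
```

Call:
apply_moves([
  {"translation":[-0.014,-0.018,-0.003],"twist":0,"hand":0},
  {"translation":[-0.014,-0.018,-0.003],"twist":0,"hand":0},
  {"translation":[-0.013,-0.019,-0.003],"twist":0,"hand":0},
  {"translation":[-0.013,-0.019,-0.003],"twist":0,"hand":0},
  {"translation":[-0.011,-0.02,-0.003],"twist":0,"hand":0},
  {"translation":[-0.011,-0.02,-0.002],"twist":0,"hand":0},
  {"translation":[-0.01,-0.02,-0.002],"twist":0,"hand":0},
  {"translation":[-0.01,-0.02,-0.002],"twist":0,"hand":0},
])

```text
time: 13.35
tool_pos: [0.5126, 0.088, 0.1195]
tool_rot: [-0.05, 0.912, 0.145, 0.381]
contact_force: [4.4, 7.7, -2.5]
gripper_width: 0.258
grasp_force: 58.8
```

```bash
python3 p.py
```

```text
13.35 TCP panel mm [-54.9 -24.3  72.3] F panel [ 4.1  5.8 -5.9] 0.2576333105420127 58.81345510482788
z [ 0.68   0.202 -0.705]
panel axes in tool
 [[ 0.984 -0.005  0.177]
 [-0.01  -0.999  0.03 ]
 [ 0.176 -0.032 -0.984]]
```

Call:
apply_moves([
  {"translation":[-0.008,-0.021,-0.002],"twist":0,"hand":0},
  {"translation":[-0.008,-0.021,-0.002],"twist":0,"hand":0},
  {"translation":[-0.007,-0.022,-0.002],"twist":0,"hand":0},
  {"translation":[-0.007,-0.022,-0.002],"twist":0,"hand":0},
  {"translation":[-0.005,-0.022,-0.002],"twist":0,"hand":0},
  {"translation":[-0.005,-0.022,-0.002],"twist":0,"hand":0},
  {"translation":[-0.004,-0.022,-0.001],"twist":0,"hand":0},
  {"translation":[-0.004,-0.022,-0.001],"twist":0,"hand":0},
])

```text
time: 14.15
tool_pos: [0.5033, 0.1027, 0.1166]
tool_rot: [-0.05, 0.912, 0.145, 0.381]
contact_force: [4.5, 5.6, -2.4]
gripper_width: 0.262
grasp_force: 58.8
```

```bash
python3 p.py
```

```text
14.15 TCP panel mm [-59.9  -7.3  72.2] F panel [ 3.6  3.8 -5.5] 0.2623841560184704 58.797351121902466
z [ 0.68   0.201 -0.705]
panel axes in tool
 [[ 0.984 -0.005  0.177]
 [-0.01  -0.999  0.032]
 [ 0.176 -0.033 -0.984]]
```

Call:
apply_moves([
  {"translation":[-0.0025,-0.0225,-0.001],"twist":0,"hand":0},
  {"translation":[-0.0025,-0.0225,-0.001],"twist":0,"hand":0},
  {"translation":[-0.001,-0.0225,-0.001],"twist":0,"hand":0},
  {"translation":[-0.001,-0.0225,-0.001],"twist":0,"hand":0},
  {"translation":[0.0005,-0.0225,-0.0005],"twist":0,"hand":0},
  {"translation":[0.0005,-0.0225,-0.0005],"twist":0,"hand":0},
  {"translation":[0.002,-0.0225,0],"twist":0,"hand":0},
  {"translation":[0.002,-0.0225,0],"twist":0,"hand":0},
])

```text
time: 14.95
tool_pos: [0.4974, 0.1195, 0.1163]
tool_rot: [-0.049, 0.912, 0.145, 0.381]
contact_force: [4.4, 3.9, -2.9]
gripper_width: 0.261
grasp_force: 58.8
```

Call:
apply_moves([
  {"translation":[0.004,-0.0225,0],"twist":0,"hand":0},
  {"translation":[0.004,-0.0225,0],"twist":0,"hand":0},
  {"translation":[0.005,-0.022,0],"twist":0,"hand":0},
  {"translation":[0.005,-0.022,0],"twist":0,"hand":0},
  {"translation":[0.007,-0.022,0],"twist":0,"hand":0},
  {"translation":[0.007,-0.022,0.001],"twist":0,"hand":0},
  {"translation":[0.008,-0.021,0.001],"twist":0,"hand":0},
  {"translation":[0.008,-0.021,0.001],"twist":0,"hand":0},
])

```text
time: 15.75
tool_pos: [0.4954, 0.1371, 0.1188]
tool_rot: [-0.049, 0.912, 0.145, 0.381]
contact_force: [4.3, 4.2, -3.5]
gripper_width: 0.258
grasp_force: 58.8
```

```bash
python3 p.py
```

```text
15.75 TCP panel mm [-55.5  27.8  71.8] F panel [ 2.5  2.5 -6. ] 0.25806096553667696 58.791577219963074
z [ 0.68   0.2   -0.705]
panel axes in tool
 [[ 0.984 -0.004  0.176]
 [-0.01  -0.999  0.033]
 [ 0.176 -0.034 -0.984]]
```

Call:
apply_moves([
  {"translation":[0.01,-0.0205,0.001],"twist":0,"hand":0},
  {"translation":[0.01,-0.0205,0.001],"twist":0,"hand":0},
  {"translation":[0.011,-0.02,0.0015],"twist":0,"hand":0},
  {"translation":[0.011,-0.02,0.0015],"twist":0,"hand":0},
  {"translation":[0.0125,-0.019,0.0015],"twist":0,"hand":0},
  {"translation":[0.0125,-0.019,0.0015],"twist":0,"hand":0},
  {"translation":[0.0135,-0.018,0.002],"twist":0,"hand":0},
  {"translation":[0.0135,-0.018,0.002],"twist":0,"hand":0},
])

```text
time: 16.55
tool_pos: [0.4976, 0.1542, 0.1239]
tool_rot: [-0.049, 0.912, 0.145, 0.38]
contact_force: [2.8, 4.6, -4.7]
gripper_width: 0.262
grasp_force: 58.9
```

```bash
python3 p.py
```

```text
16.55 TCP panel mm [-46.3  43.2  71.6] F panel [ 0.7  3.4 -6.2] 0.26166507752635815 58.87826442718506
z [ 0.68   0.199 -0.706]
panel axes in tool
 [[ 0.985 -0.004  0.175]
 [-0.01  -0.999  0.033]
 [ 0.175 -0.034 -0.984]]
```

Call:
apply_moves([
  {"translation":[0.0135,-0.0165,0.002],"twist":0,"hand":0},
  {"translation":[0.0135,-0.0165,0.002],"twist":0,"hand":0},
  {"translation":[0,0,0],"twist":0,"hand":0},
])

```text
time: 16.85
tool_pos: [0.4987, 0.1573, 0.1248]
tool_rot: [-0.048, 0.912, 0.146, 0.38]
contact_force: [1.5, -2.0, -4.9]
gripper_width: 0.259
grasp_force: 58.9
```

```bash
python3 p.py
```

```text
16.85 TCP panel mm [-44.1  45.8  71.2] F panel [-2.1 -2.4 -4.5] 0.25912026580634784 58.948736786842346
z [ 0.679  0.198 -0.707]
panel axes in tool
 [[ 0.985 -0.002  0.174]
 [-0.008 -0.999  0.035]
 [ 0.174 -0.036 -0.984]]
```

Call:
apply_moves([
  {"translation":[-0.005,-0.001,0.03],"twist":0,"hand":0},
  {"translation":[-0.005,-0.001,0.03],"twist":0,"hand":0},
  {"translation":[-0.005,-0.001,0.03],"twist":0,"hand":0},
  {"translation":[-0.005,-0.001,0.03],"twist":0,"hand":0},
  {"translation":[0,0,0],"twist":0,"hand":0},
])

```text
time: 17.35
tool_pos: [0.5056, 0.1598, 0.1156]
tool_rot: [-0.048, 0.912, 0.146, 0.38]
contact_force: [-17.9, -11.5, 8.1]
gripper_width: 0.262
grasp_force: 61.4
```

```bash
python3 p.py
```

```text
17.35 TCP panel mm [-43.4  45.9  59.4] F panel [-12.3  -5.   18.5] 0.2615457860122054 61.41448974609375
z [ 0.679  0.199 -0.707]
panel axes in tool
 [[ 0.985 -0.002  0.173]
 [-0.008 -0.999  0.034]
 [ 0.173 -0.035 -0.984]]
```

Call:
apply_moves([
  {"translation":[0.001,0,-0.008],"twist":0,"hand":0},
  {"translation":[0,0,0],"twist":0,"hand":0.55},
  {"translation":[0,0,0],"twist":0,"hand":0.55},
  {"translation":[0,0,0],"twist":0,"hand":0.55},
  {"translation":[0,0,0],"twist":0,"hand":0.55},
  {"translation":[0,0,0],"twist":0,"hand":0.55},
])

```text
time: 17.95
tool_pos: [0.506, 0.1601, 0.1175]
tool_rot: [-0.048, 0.912, 0.145, 0.382]
contact_force: [0.0, 0.6, 0.2]
gripper_width: 0.553
grasp_force: 0.0
```

```bash
python3 p.py
python3 - <<'E'
from h import *
w=grab_frame("wrist"); cv2.imwrite("pics/w5.png",w[...,::-1])
E
```

```text
17.95 TCP panel mm [-41.9  46.   60.7] F panel [0.3 0.6 0. ] 0.5528176653278575 0.0
z [ 0.682  0.199 -0.704]
panel axes in tool
 [[ 0.984 -0.003  0.177]
 [-0.009 -0.999  0.034]
 [ 0.177 -0.035 -0.984]]
```

View pics/w5.png

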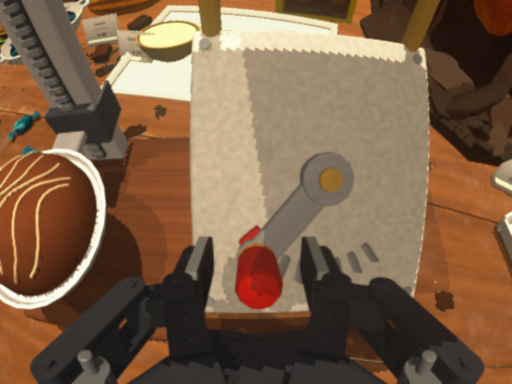

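Call:
apply_moves([
  {"translation":[0.02,0,-0.15],"twist":0,"hand":0.55},
  {"translation":[0.03,0,-0.2],"twist":0,"hand":0.55},
  {"translation":[0.03,0,-0.25],"twist":0,"hand":0.55},
  {"translation":[0,0.05,-0.25],"twist":0,"hand":0.55},
  {"translation":[0,0,0],"twist":0,"hand":0.55},
  {"translation":[0,0,0],"twist":0,"hand":0.55},
])

```text
time: 18.6
tool_pos: [0.4548, 0.14, 0.1831]
tool_rot: [-0.048, 0.911, 0.145, 0.382]
contact_force: [0.0, -0.5, 0.3]
gripper_width: 0.548
grasp_force: 0.0
```

```bash
python3 p.py
python3 - <<'E'
from h import *
from fit import frame
x=np.load("fit.npy");F=frame(x[3])
a=grab_frame("wrist");b=grab_frame("side")
f=lambda m:cv2.resize(m[...,::-1],(400,300))
c=cv2.resize(b[100:240,180:320,::-1],(400,400),interpolation=cv2.INTER_CUBIC)
cv2.imwrite("pics/end.png",np.hstack([np.vstack([f(a),np.zeros((100,400,3),np.uint8)]),c]))
for q in("pawl_knob","dome_base","tray_floor","cocoa_tin"):
    for cam in ("wrist","side"):
        r=recognise(cam,q); print(cam,q,[(np.round(d["point"],3).tolist(),round(d["score"],2)) for d in r[:1]])
r=recognise("wrist","pawl_knob")
if r: print("knob in panel",(F.T@(np.array(r[0]["point"])-x[:3])).round(4))
E
```

```text
18.6 TCP panel mm [-49.2  43.8 146. ] F panel [ 0.1 -0.4  0.3] 0.5481368267518977 0.0
z [ 0.682  0.199 -0.704]
panel axes in tool
 [[ 0.984 -0.003  0.178]
 [-0.01  -0.999  0.035]
 [ 0.178 -0.036 -0.983]]
wrist pawl_knob [([0.5, 0.154, 0.115], 0.59)]
side pawl_knob [([0.506, 0.15, 0.108], 0.47)]
wrist dome_base [([0.476, 0.295, 0.123], 0.92)]
side dome_base [([0.464, 0.289, 0.109], 0.58)]
wrist tray_floor [([0.55, 0.33, 0.09], 0.77)]
side tray_floor [([0.571, 0.331, 0.09], 0.59)]
wrist cocoa_tin [([0.539, 0.158, 0.117], 0.22)]
side cocoa_tin [([0.56, 0.15, 0.328], 0.82)]
knob in panel [-0.0496  0.0421  0.0631]
```

View pics/end.png

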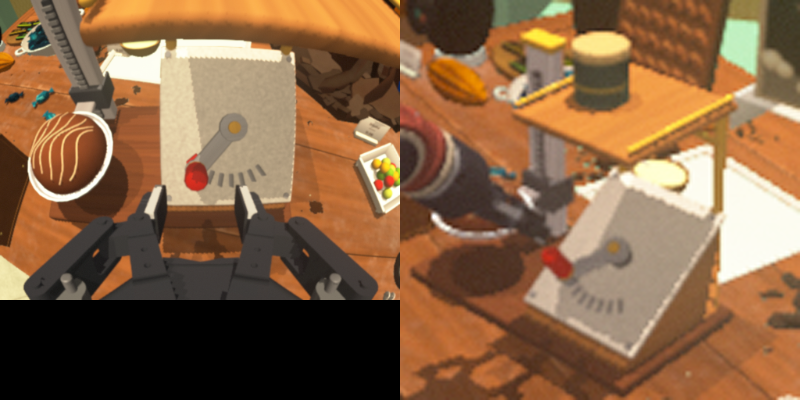

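The end view shows the crank at the red stop mark, with the knob at (-50, +42) mm in panel axes. Its top is 63 mm out, so the pawl is home. The dome is still on the lowered tray, the tin hasn't moved, and the hand is clear.

```bash
python3 -c "
from plant import *
print(job_done())"
```

```text
the job is handed in; nothing more can be done
None
```

The tray is down at its stop, lowered over about 4 s, with the pawl home in the last notch and the knob released. The dome is still on the tray, the tin on the shelf didn't move, and I handed the job in at about 19 s on the robot's clock. I didn't check the tongs, sweet pack and ribbon spool again at the end, but the arm never worked near them.

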